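# Lock the demo phones into their carrier

### The arm

A 6-joint arm with a two-finger parallel gripper is mounted at the origin on the work surface. World frame = base frame: x ahead of the robot, y to its left, z up, the work surface at z = 0. Lengths are in mm, angles in rad, forces in N, time in s.
With the tool pointing down it reaches from about 300 to 1000 mm from the base axis. Payload 5.1 kg.
Tool frame: the origin (TCP) lies midway between the tips of the shut fingers; the grasp point (between the pads) lies arm.pinch_z behind it (arm.pinch_z is the distance from the TCP to the grasp point, in mm); z points along the fingers, x is the direction in which the jaws open and shut, and the axes are right-handed (so a half turn about z gives the same grasp; the last joint's range is limited). The gripper opens to 95 mm and grips with 3 to 60 N. Pads are 20 mm wide; open, the fingers measure 119 mm over their backs; the gripper's body (75 mm by 180 mm) begins 59 mm behind the grasp point.
Start: joints at [-1.37, 0.124, 1.65, -0, 1.367, -0.083], TCP at [181.971, -623.996, 214.656] pointing down, gripper open.
Joint ranges: [-2.61, 2.61], [-1.02, 2.33], [0.03, 2.71], [-1.35, 4.49], [0.32, 2.68], [-2.91, 2.91]. Speed limits (rad/s): [2.57, 2.57, 3.14, 3.14, 3.14, 3.14].

### API

Orientations are given as a unit quaternion [x, y, z, w].
In Python, from plant import arm gives the robot as it stands. The module is installed in compiled form; this text tells all that it offers. Calls block until the motion is done:
- arm.move_pose(position, orientation): joint-space move of the TCP to a pose.
- arm.move_straight(position, orientation=None, rate=150, until_force=None): straight line of the TCP; orientation=None keeps the orientation; rate is the mean speed in mm/s. With until_force (N) it stops when the force on the tool has changed by that much, and returns True; else False.
- arm.set_joints(angles): joint-space move.
- arm.command_gripper(opening): finger opening in mm; the grip force is fixed at half the most; returns when the fingers have stopped.
- arm.dwell(seconds).
- arm.ik(position, orientation): joint angles nearest the present ones, or None.
- arm.grab_frame(name): name is "side" or "top" or "wrist"; returns a dict with "image" (400x640x3 uint8, red, green, blue), "fx", "fy", "cx", "cy" (pixels), "extrinsics" (4x4, takes a point from world to camera coordinates); the wrist camera has in their place "T_tool_cam" (4x4, takes a point from camera to tool coordinates, whose origin is the TCP and whose axes are the tool frame's). Camera axes: x right, y down, z forward; pixel columns grow to the right and rows downward; lengths in mm; the calibration is good to about 2 mm. The wrist camera is an equidistant fisheye: a pixel r from the principal point sees the ray r / f radians off the axis. A picture is of the moment at which its call begins: read the wrist's pose just before it. There is no depth.
A pose or a line that the arm cannot do raises arm.IKError and nothing moves.
- arm.job_done(): hands the job in, once; it reports no verdict.
Readings, each from a call of its own:
- arm.current_time_s(): time.
- arm.current_joint_pos(): joint angles.
- arm.current_joint_vel(): joint speeds.
- arm.current_joint_torque(): joint torques, N m.
- arm.current_ee_pos(): TCP position.
- arm.current_eef_rot(): TCP orientation.
- arm.current_force(): force on the tool from outside, world axes, zero at the start.
- arm.current_moment(): the same for the moment, N m.
- arm.current_finger_gap(): finger opening in mm.
Only numpy, scipy, OpenCV 4.12 (cv2) and the standard library are available. Lean on these libraries where they do the work, as an engineer would, in place of code of your own. Each camera call takes 0.05 s, during which the arm holds its last target. There are 200 camera calls.

### The job

Put the phones away: slide every phone up out of the black charging rack and stand each one fully down in a slot of the plywood carrier, then lower the steel lock bar over the carrier's stud onto its shoulder so that it lies across the phones. Set the wing nut upright on top of the stud with its wing in line with the bar, turn it backward (counter-clockwise from above) until it drops at the thread start, then forward until it is run down tight on the bar. Leave the other things on the desk where they are.

Things in the scene. Friction and masses are not known exactly. Their poses are not given: they have to be found in the camera images.
- rack: fixed black charging rack, 110 (x) x 128 (y) x 34 mm tall. Origin: centre of its underside. Three upright slots along its x axis, 12 mm wide, open at the top and both ends, centred at y = -48, 0 and +48 mm, floor at z = 8 mm.
- phone0: silver phone standing on its long edge in a rack slot: 120 (x) x 9 (y, thickness) x 60 mm (z), 140 g. Origin: centre of its lower long edge, z up. In the rack its top edge is 68 mm above the desk; the upper 34 mm stand clear. May be absent.
- phone1: silver phone standing on its long edge in a rack slot: 120 (x) x 9 (y, thickness) x 60 mm (z), 140 g. Origin: centre of its lower long edge, z up. In the rack its top edge is 68 mm above the desk; the upper 34 mm stand clear. May be absent.
- phone2: silver phone standing on its long edge in a rack slot: 120 (x) x 9 (y, thickness) x 60 mm (z), 140 g. Origin: centre of its lower long edge, z up. In the rack its top edge is 68 mm above the desk; the upper 34 mm stand clear. May be absent.
- carrier: fixed plywood carrier, 120 (x) x 228 (y) x 40 mm tall. Origin: centre of its underside. Four upright slots along its x axis, 14 mm wide, open at top and ends, at y = -98, -50, +50, +98 mm, floor at z = 8 mm. In the middle an aluminium post, 44 x 36 mm, with a flat shoulder at z = 70 mm (phones in the slots reach 68 mm), and the stud on top of it.
- slot0 (a point): centre of the floor of carrier slot 0 (8 mm above the desk), slot 0 at carrier y = -98 mm; axes as the carrier's. A phone's origin belongs here (slot walls reach 32 mm higher).
- slot1 (a point): centre of the floor of carrier slot 1 (8 mm above the desk), slot 1 at carrier y = -50 mm; axes as the carrier's. A phone's origin belongs here (slot walls reach 32 mm higher).
- slot2 (a point): centre of the floor of carrier slot 2 (8 mm above the desk), slot 2 at carrier y = 50 mm; axes as the carrier's. A phone's origin belongs here (slot walls reach 32 mm higher).
- slot3 (a point): centre of the floor of carrier slot 3 (8 mm above the desk), slot 3 at carrier y = 98 mm; axes as the carrier's. A phone's origin belongs here (slot walls reach 32 mm higher).
- stud_crown (a point): on the stud's axis, 101 mm above the desk, at the thread's flat crown; axes as the carrier's. Two-start right-hand thread, 26 mm across, lead 20 mm: clockwise from above runs the nut down. Above it a pilot 16 mm thick ends at 107 mm. On the crown a stop tooth blocks clockwise turning; counter-clockwise the pins reach the thread start.
- shoulder (a point): centre of the post's flat shoulder, 70 mm above the desk, where the lock bar's origin belongs; axes as the carrier's. A 26 mm square key stands 8 mm up from it and fits the bar's square hole.
- thread_start (a point): one of two facing gaps (48 deg) in the crown, 10 mm off the axis. From wing along the carrier's y axis (pins on the crown) the nut drops after about 67 deg counter-clockwise; stop at 82. Nut origin height: 100 mm on the crown, 88-92 dropped, 82 on the bar. About 235 deg clockwise from drop to a firm stop, where it is tight (over 0.6 N m); the last 100 touch the bar and turn easily at first.
- lockbar: loose flat steel lock bar, 48 (x) x 210 (y, long) x 12 mm, 220 g, lying on the desk; a 31 mm square hole through its middle, sides along x and y. Origin: centre of its underside. In place its underside is on the post's shoulder (70 mm) and its long axis along the carrier's y axis, either way round.
- nut: loose wing cap nut, black with a steel wing, 90 g, upright on the tray: twelve-sided hub 48 mm across, 32 mm tall, open below (bore 28.6 mm, 28 mm deep; inside on local +x and -x a 4 mm pin, 3 mm above the rim, their tips 18.6 mm apart); on top a grip wing 44 (x) x 12 (y) x 21 mm, total height 53 mm. Origin: centre of the lower rim, z up.
- tray: fixed foot of the pale grey round rotating tray, 156 mm across with a 5 mm rim. Origin: centre of its underside; tray floor 20 mm above the desk. The top turns freely with slight friction.
- screwdriver: steel screwdriver with yellow handle, lying on the desk; leave alone.
- magnifier: clear acrylic magnifier with a flat handle, lying on the desk; leave alone.
- memory_stick: small black memory stick 50 x 18 x 9 mm on the desk between rack and carrier; leave alone.
- tape_roll: roll of clear tape 76 mm across lying flat; leave alone.
Things that resemble listed ones, but are neither listed nor needed, are in the scene too. Leave any green, pink or purple look-alike of the phone0 alone.

How it is judged:
By the outcome, as a careful person would: the job done as asked, in the order asked, and still so for the second after the job is handed in, with the robot touching nothing.
Of phone0, phone1, phone2 only 2 to 3 are there at a start; the rules pass over those that are not, and their reading is None.
At some moment in a run one of nut, lockbar may be knocked a few centimetres aside while the robot is not near it.
It also fails if it takes over 208 s, if anything falls off the work surface, if the arm or the gripper's body presses on something with over 40 N, if the wrist force passes 120 N, or if a joint passes its speed limit or range.

## Working session

There is one attempt and no reset: what is moved stays moved. The work goes in short steps, each a Python script; the robot and the scene stay as the last script left them, time stands still between calls to the robot, and variables do not carry over. Pictures are saved under pics/ and viewed, about 12 in all and at most 16, crops included, and the job is handed in when it is done.

```bash
mkdir -p pics; python3 - <<'E'
from plant import arm
import cv2,numpy as np
for n in("top","side","wrist"):
    f=arm.grab_frame(n); cv2.imwrite(f"pics/{n}0.png",f["image"][:,:,::-1])
    print(n,f["fx"],f["fy"],f["cx"],f["cy"],np.round(f.get("extrinsics",f.get("T_tool_cam")),3).tolist())
print(arm.pinch_z,arm.current_ee_pos(),arm.current_eef_rot(),arm.current_time_s(),arm.current_finger_gap())
E
```

```text
top 386.4881223807204 386.4881223807204 324.72536390022333 198.72380637613907 [[-0.029, -1.0, 0.0, 71.123], [-0.997, 0.029, -0.07, 467.546], [0.07, -0.002, -0.998, 1185.177], [0.0, 0.0, 0.0, 1.0]]
side 479.26670640945656 479.26670640945656 319.84008126672677 203.78256854139357 [[-0.905, -0.425, 0.007, 417.676], [-0.317, 0.664, -0.677, 181.967], [0.284, -0.615, -0.736, 1369.604], [0.0, 0.0, 0.0, 1.0]]
wrist 309.70691628693146 309.70691628693146 318.0324991056783 199.49036874689702 [[1.0, -0.0, 0.0, -0.218], [0.0, 0.971, 0.241, -67.592], [-0.0, -0.241, 0.971, -168.909], [0.0, 0.0, 0.0, 1.0]]
18.8 [ 181.86675329 -623.52483484  213.67237768] [ 7.99996573e-01 -6.00004027e-01 -6.04897677e-04 -5.34003440e-04] 0.15 95.25421109451396
```

View pics/top0.png

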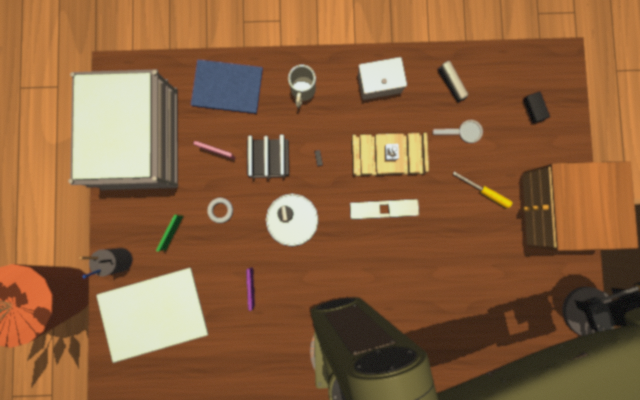

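View pics/side0.png

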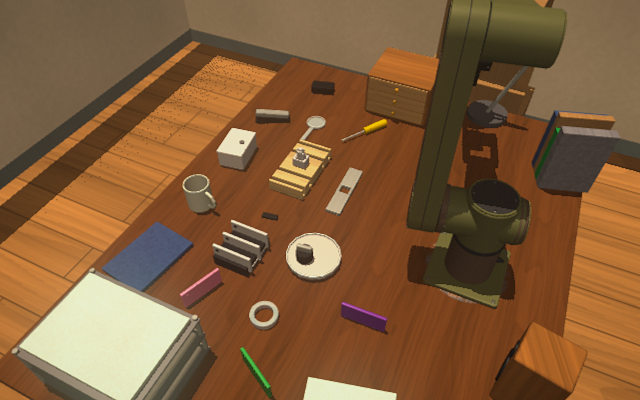

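```bash
cat > h.py <<'E'
from plant import arm
import cv2,numpy as np
from scipy.spatial.transform import Rotation as R
def grab(n,save=None):
    p,q=arm.current_ee_pos(),arm.current_eef_rot()
    f=arm.grab_frame(n); f["n"]=n
    if n=="wrist":
        T=np.eye(4);T[:3,:3]=R.from_quat(q).as_matrix();T[:3,3]=p
        f["W"]=T@np.array(f["T_tool_cam"])      # camera->world
    else: f["W"]=np.linalg.inv(f["extrinsics"])
    if save: cv2.imwrite(f"pics/{save}.png",f["image"][:,:,::-1]); np.savez(f"pics/{save}.npz",**{k:v for k,v in f.items()})
    return f
def load(s):
    d=np.load(f"pics/{s}.npz"); return {k:(d[k] if d[k].ndim else d[k].item()) for k in d.files}
def cast(f,px,z):
    "pixels (N,2) -> world points on plane z"
    px=np.atleast_2d(np.asarray(px,float)); d=np.c_[(px[:,0]-f["cx"])/f["fx"],(px[:,1]-f["cy"])/f["fy"],np.ones(len(px))]
    if f["n"]=="wrist":
        r=np.hypot(d[:,0],d[:,1])+1e-12; d=np.c_[d[:,:2]/r[:,None]*np.sin(r)[:,None],np.cos(r)]
    w=d@f["W"][:3,:3].T; o=f["W"][:3,3]
    return o+w*((z-o[2])/w[:,2])[:,None]
def proj(f,P):
    P=np.atleast_2d(P); C=np.c_[P,np.ones(len(P))]@np.linalg.inv(f["W"]).T
    if f["n"]=="wrist":
        r=np.hypot(C[:,0],C[:,1])+1e-12; k=np.arctan2(r,C[:,2])/r; u=C[:,:2]*k[:,None]
    else: u=C[:,:2]/C[:,2:3]
    if u.ndim==1:u=u[None]
    return u*f["fx"]+[f["cx"],f["cy"]]
def down(yaw):
    "tool pointing down, jaw axis (tool x) at world angle yaw"
    c,s=np.cos(yaw),np.sin(yaw)
    return R.from_matrix(np.array([[c,s,0],[s,-c,0],[0,0,-1.]])).as_quat()
E
python3 - <<'E'
from h import *
f=grab("top","top1")
for n,p,z in[("rack",(268,157),60),("carrier",(390,154),40),("post",(391,153),100),("bar",(385,209),12),("nut",(286,213),73),("tray",(292,220),22)]: print(n,cast(f,p,z).round(0))
a=cv2.resize(f["image"][115:250,185:440],None,fx=3.1,fy=3.1,interpolation=cv2.INTER_CUBIC)
cv2.imwrite("pics/top1c.png",a[:,:,::-1])
print(arm.current_joint_pos())
for x,y in [(800,200),(770,-110)]:
  for yaw in (0,np.pi/2,-np.pi/2,np.pi):
    print(x,y,yaw,arm.ik([x,y,300],down(yaw)))
E
```

```text
rack [[598. 225.  60.]]
carrier [[ 600. -147.   40.]]
post [[ 592. -140.  100.]]
bar [[ 432. -129.   12.]]
nut [[427. 173.  73.]]
tray [[406. 160.  22.]]
[-1.36957949e+00  1.24219015e-01  1.65117199e+00 -6.53325897e-07
  1.36753292e+00 -8.25814006e-02]
800 200 0 [ 1.79933259e-01  4.80616127e-01  1.07352243e+00 -4.44089210e-16
  1.58745409e+00  1.79933259e-01]
800 200 1.5707963267948966 [ 1.79933259e-01  4.80616127e-01  1.07352243e+00 -4.44089210e-16
  1.58745409e+00 -1.39086307e+00]
800 200 -1.5707963267948966 [ 1.79933259e-01  4.80616127e-01  1.07352243e+00 -4.44089210e-16
  1.58745409e+00  1.75072959e+00]
800 200 3.141592653589793 None
770 -110 0 [-2.10862481e-01  3.70190949e-01  1.21755895e+00 -4.44089210e-16
  1.55384275e+00 -2.10862481e-01]
770 -110 1.5707963267948966 [-2.10862481e-01  3.70190949e-01  1.21755895e+00 -4.44089210e-16
  1.55384275e+00 -1.78165881e+00]
770 -110 -1.5707963267948966 [-2.10862481e-01  3.70190949e-01  1.21755895e+00 -4.44089210e-16
  1.55384275e+00  1.35993385e+00]
770 -110 3.141592653589793 None
```

View pics/top1c.png

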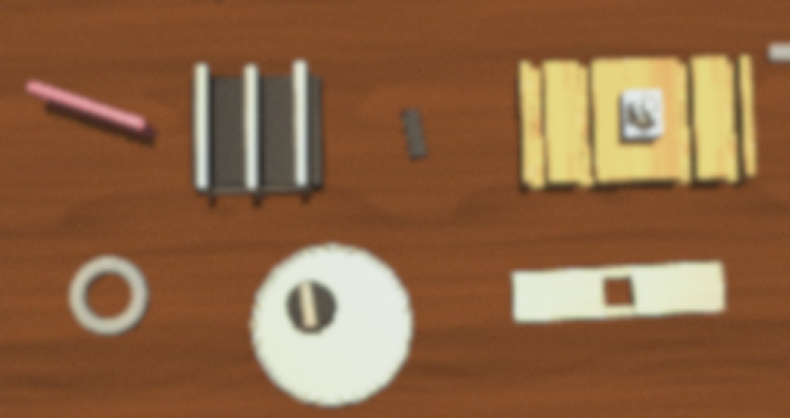

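The rack holds three silver phones: crop x≈202, 251 and 301, rows 65–190, which is full-image (250, 268, 282; 157). The tilted pink one at crop (85,105) is outside the rack, and the purple and green ones lie elsewhere, so those are the look-alikes. The carrier is at (390,154), the bar with its square hole at (385,209), and the nut on the tray at (286,213). Next I'll take close wrist views.

```bash
python3 - <<'E'
from h import *
arm.move_pose([560,-140,235],down(np.pi/2)); arm.dwell(.3); b=grab("wrist","wB")
arm.move_pose([560,222,235],down(np.pi/2)); arm.dwell(.3); a=grab("wrist","wA")
print(arm.current_time_s(),arm.current_ee_pos(),arm.current_force())
cv2.imwrite("pics/wAB.png",np.vstack([a["image"][:,60:580],b["image"][:,60:580]])[:,:,::-1][:, :])
im=cv2.imread("pics/wAB.png"); print(im.shape)
cv2.imwrite("pics/wAB.png",np.hstack([cv2.resize(im[:400],(400,308)),cv2.resize(im[400:],(400,308))]))
E
```

```text
4.4583 [560.21935207 221.40369881 235.0230238 ] [0.78247444 0.35673227 0.2681124 ]
(800, 520, 3)
```

View pics/wA.png

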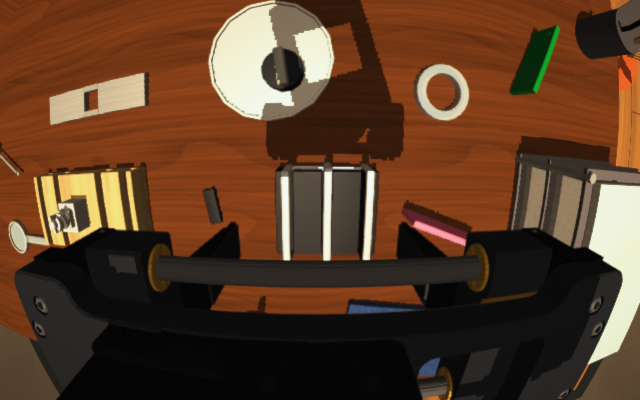

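View pics/wB.png

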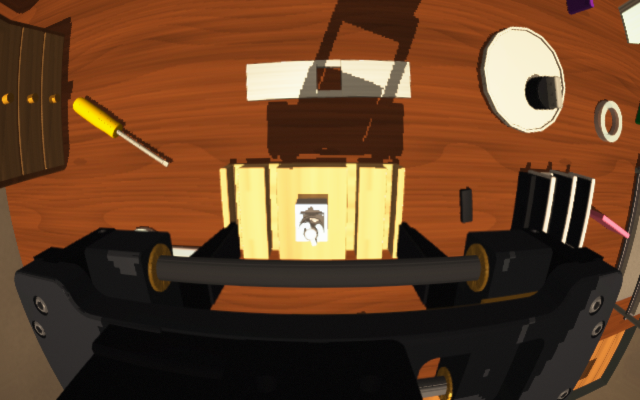

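wA shows the phone tops as white stripes at u≈286, 327 and 370, v 168–260, with the nut at (282,68). wB shows the carrier slots at u≈233, 268, 353 and 389, the stud at (312,222) and the bar at (328,80). The gripper hides everything below row 230, so I'll reposition so that the rack and carrier sit higher in the image.

```bash
python3 - <<'E'
from h import *
arm.move_pose([680,222,215],down(np.pi/2)); arm.dwell(.3); a=grab("wrist","wA2")
arm.move_pose([680,-140,215],down(np.pi/2)); arm.dwell(.3); b=grab("wrist","wB2")
print(arm.current_time_s())
# rectified views by casting a world grid on a plane: 1 px = .5 mm ; col=+y to left, row=-x
def rect(f,x0,x1,y0,y1,z,s=.5):
    X,Y=np.meshgrid(np.arange(x1,x0,-s),np.arange(y1,y0,-s),indexing="ij")
    uv=proj(f,np.c_[X.ravel(),Y.ravel(),np.full(X.size,z)]).reshape(*X.shape,2).astype(np.float32)
    return cv2.remap(f["image"],uv[...,0],uv[...,1],cv2.INTER_CUBIC)
ra=rect(a,520,680,140,310,68); rb=rect(b,500,680,-270,-20,40)
cv2.imwrite("pics/rA2.png",ra[:,:,::-1]);cv2.imwrite("pics/rB2.png",rb[:,:,::-1])
h=max(len(ra),len(rb)); pad=lambda i:np.pad(i,((0,h-len(i)),(0,0),(0,0)))
o=np.hstack([pad(ra),pad(rb)]); print(o.shape); o=cv2.resize(o,None,fx=.94,fy=.94)
cv2.imwrite("pics/rAB.png",o[:,:,::-1])
# phone tops: bright neutral pixels, stripes at several rows
for x in (560,580,600,620,640):
    row=ra[int((680-x)/.5)].astype(int); m=(row.min(1)>150)&(np.ptp(row,1)<60)
    e=np.flatnonzero(np.diff(np.r_[0,m.astype(int),0])); print("phone x",x,[tuple(310-.5*e[i:i+2]) for i in range(0,len(e),2)])
for x in (545,555,560,640,645,650):
    row=rb[int((680-x)/.5)].astype(int); m=row[:,0]>140
    e=np.flatnonzero(np.diff(np.r_[0,m.astype(int),0])); print("carr x",x,(-20-.5*e).tolist())
E
```

```text
7.075
(360, 840, 3)
phone x 560 [(np.float64(235.5), np.float64(227.5))]
phone x 580 [(np.float64(185.5), np.float64(179.5))]
phone x 600 [(np.float64(187.5), np.float64(179.5))]
phone x 620 []
phone x 640 [(np.float64(280.0), np.float64(275.0))]
carr x 545 [-20.0, -43.0, -57.5, -92.5, -93.5, -196.5, -205.0, -239.0, -247.5, -250.5, -251.5, -270.0]
carr x 555 [-20.0, -43.0, -52.5, -92.0, -94.5, -200.0, -204.0, -243.0, -252.0, -270.0]
carr x 560 [-20.0, -43.0, -52.5, -92.0, -96.0, -200.0, -204.0, -243.0, -252.5, -270.0]
carr x 640 [-20.0, -43.5, -52.0, -91.0, -96.0, -199.5, -205.5, -243.0, -252.0, -270.0]
carr x 645 [-20.0, -43.5, -52.0, -92.5, -95.5, -199.5, -205.5, -243.0, -252.0, -270.0]
carr x 650 [-20.0, -43.0, -52.0, -91.0, -96.0, -199.5, -205.5, -243.5, -252.0, -270.0]
```

View pics/rAB.png

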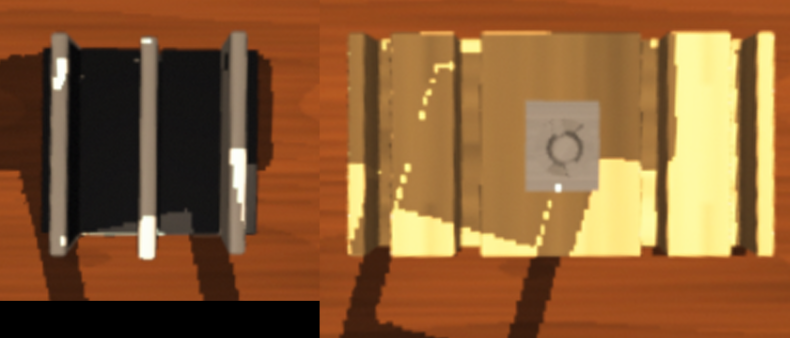

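Rectified A shows the phone tops at columns ≈60, 148 and 238. Rectified B shows the carrier from column 348 to 775, with the stud at (565,147). I'll refine the numbers by masks, then pick the first phone.

```bash
cat >> h.py <<'E'
def rect(f,x0,x1,y0,y1,z,s=.5):
    X,Y=np.meshgrid(np.arange(x1,x0,-s),np.arange(y1,y0,-s),indexing="ij")
    uv=proj(f,np.c_[X.ravel(),Y.ravel(),np.full(X.size,z)]).reshape(*X.shape,2).astype(np.float32)
    return cv2.remap(f["image"],uv[...,0],uv[...,1],cv2.INTER_CUBIC)
def box(mask,x1,y1,s=.5):
    "min area rect of largest blob -> centre x,y, sizes, angle"
    c=max(cv2.findContours(mask.astype(np.uint8),cv2.RETR_EXTERNAL,cv2.CHAIN_APPROX_NONE)[0],key=cv2.contourArea)
    (u,v),(w,h),a=cv2.minAreaRect(c); return np.round([x1-v*s,y1-u*s,w*s,h*s,a],2)
E
python3 - <<'E'
from h import *
b=load("wB2"); a=load("wA2")
rb=rect(b,500,680,-280,-15,40); hsv=cv2.cvtColor(rb,cv2.COLOR_RGB2HSV)
m=((hsv[...,0]>=17)&(hsv[...,0]<35)&(hsv[...,1]>60)).astype(np.uint8)
m=cv2.morphologyEx(m,cv2.MORPH_CLOSE,np.ones((61,61)));m=cv2.morphologyEx(m,cv2.MORPH_OPEN,np.ones((9,9)))
print("carrier",box(m,680,-15))
# post top (z=70) : grey
rp=rect(b,560,650,-190,-110,70); hp=cv2.cvtColor(rp,cv2.COLOR_RGB2HSV)
m=((hp[...,1]<60)&(hp[...,2]>100)).astype(np.uint8);m=cv2.morphologyEx(m,cv2.MORPH_CLOSE,np.ones((25,25)));print("post",box(m,650,-110))
ra=rect(a,520,680,140,310,68); ha=cv2.cvtColor(ra,cv2.COLOR_RGB2HSV)
g=((ha[...,1]<70)&(ha[...,2]>110)).astype(np.uint8)
for lo,hi in((265,290),(220,245),(170,198)):
    s=g[:,int((310-hi)*2):int((310-lo)*2)]; s=cv2.morphologyEx(s,cv2.MORPH_OPEN,np.ones((9,3)));print("phone",box(s,680,hi))
    t=s[[60,140,220,280]]; print([(hi-.5*np.flatnonzero(r)[[0,-1]]).tolist() if r.any() else 0 for r in t])
E
```

```text
carrier [ 603.5  -148.25  226.5   119.      0.  ]
post [ 583.5  -146.25    4.      4.5    90.  ]
phone [586.45 277.92   6.98  82.13   1.68]
[[280.0, 275.5], [279.0, 276.5], [281.5, 276.0], 0]
phone [594.25 231.5  102.5    9.    90.  ]
[0, [233.0, 230.5], [235.0, 229.0], 0]
phone [591.75 183.5   90.5    9.    90.  ]
[0, [186.0, 181.5], [187.0, 180.0], 0]
```

```bash
cat >> h.py <<'E'
Q=down(np.pi/2); CX,CY=603.5,-148.25
def pick_phone(y,x=603,z=44):
    arm.command_gripper(30); arm.move_pose([x,y,140],Q)
    if arm.move_straight([x,y,z],until_force=12,rate=120): print("pick contact",arm.current_ee_pos()); return False
    arm.command_gripper(0); g=arm.current_finger_gap(); print("gap",g,arm.current_ee_pos().round(1),arm.current_force().round(1))
    if not 7<g<12: return False
    arm.move_straight([x,y,90],rate=100); arm.move_straight([x,y,165],rate=200)
    print("lifted gap",arm.current_finger_gap(),arm.current_force().round(1)); return True
def place_phone(y,x=CX,z=43):
    arm.move_pose([x,y,165],Q); arm.move_straight([x,y,85],rate=150); arm.dwell(.2)
    hit=arm.move_straight([x,y,z],rate=60,until_force=8)
    print("place",hit,arm.current_ee_pos().round(1),arm.current_force().round(1),arm.current_time_s())
    return arm.current_ee_pos()[2]<48
def release(y,x=CX):
    arm.command_gripper(24); arm.move_straight([x,y,150],rate=200)
E
python3 - <<'E'
from h import *
if pick_phone(183.5): print(place_phone(CY+98))
E
```

```text
gap 9.079025047931983 [603.4 183.6  44.7] [-0.4 -0.2  2.3]
lifted gap 8.74270494669273 [-0.6 -0.1 -1.9]
place True [602.4 -50.2  44.3] [-0.   0.1  4.2] 14.5417
True
```

```bash
python3 - <<'E'
from h import *
release(CY+98)
for py,sy in((231.4,CY+50),(279.2,CY-50)):
    if not(pick_phone(py) and place_phone(sy)): print("STOP"); break
    release(sy)
else:
    arm.move_pose([560,-140,235],Q); arm.dwell(.3); grab("wrist","wB3"); f=grab("top","top3")
    cv2.imwrite("pics/top3c.png",cv2.resize(f["image"][115:250,185:440],None,fx=3.1,fy=3.1,interpolation=cv2.INTER_CUBIC)[:,:,::-1])
print(arm.current_time_s())
E
```

```text
gap 9.051985697166515 [603.4 231.6  44.7] [0.2 0.2 2.8]
lifted gap 8.843141484851024 [ 0.2 -0.1 -2.2]
place True [602.4 -98.1  44.3] [-1.4 -0.4  4. ] 22.5833
gap 8.795747253939973 [603.3 279.3  44.6] [-0.6 -1.2  2.4]
lifted gap 8.738686610146829 [-0.5 -0.1 -1.5]
place True [ 602.5 -197.9   44.4] [0.6 0.4 2.3] 31.425
33.5667
```

View pics/wB3.png

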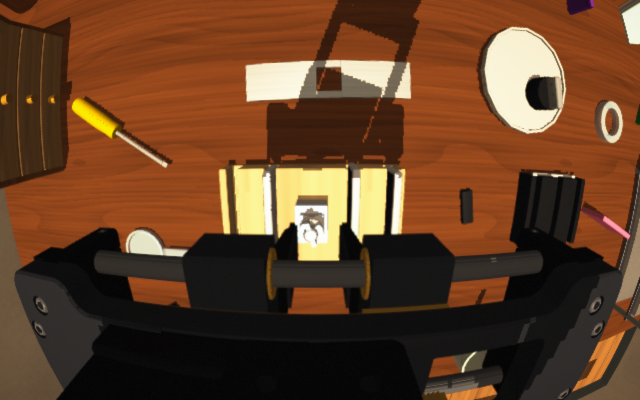

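All three phones stand in slots at u≈268, 353 and 393, and the rack is empty. Next I'll measure the bar and the stud closely.

```bash
python3 - <<'E'
from h import *
arm.move_pose([510,-129,215],Q); arm.dwell(.3); f=grab("wrist","wC")
b=load("wB2")
r=rect(f,370,490,-250,-10,12); h=cv2.cvtColor(r,cv2.COLOR_RGB2HSV)
m=((h[...,1]<95)&(h[...,2]>60)).astype(np.uint8); m=cv2.morphologyEx(m,cv2.MORPH_OPEN,np.ones((5,5)))
print("bar",box(m,490,-10))
c,hi=cv2.findContours(m,cv2.RETR_CCOMP,cv2.CHAIN_APPROX_NONE)
for k,q in enumerate(c):
    if hi[0][k][3]>=0 and cv2.contourArea(q)>800: (u,v),s,a=cv2.minAreaRect(q); print("hole",490-v/2,-10-u/2,np.array(s)/2,a)
p70=rect(b,563,643,-188,-108,70,.25);p107=rect(b,563,643,-188,-108,107,.25)
o=np.hstack([p70,p107]); o=np.vstack([cv2.resize(o,(800,400))[:, :],cv2.resize(r,(400,200))[:, :].repeat(2,1)[:, :800]]) 
cv2.imwrite("pics/c4.png",o[:,:,::-1]); print(o.shape)
E
```

```text
bar [ 433.48 -127.02   48.27  209.31   88.38]
hole 433.87286376953125 -126.79170989990234 [31.87414169 31.97667122] 88.53119659423828
(600, 800, 3)
```

View pics/c4.png

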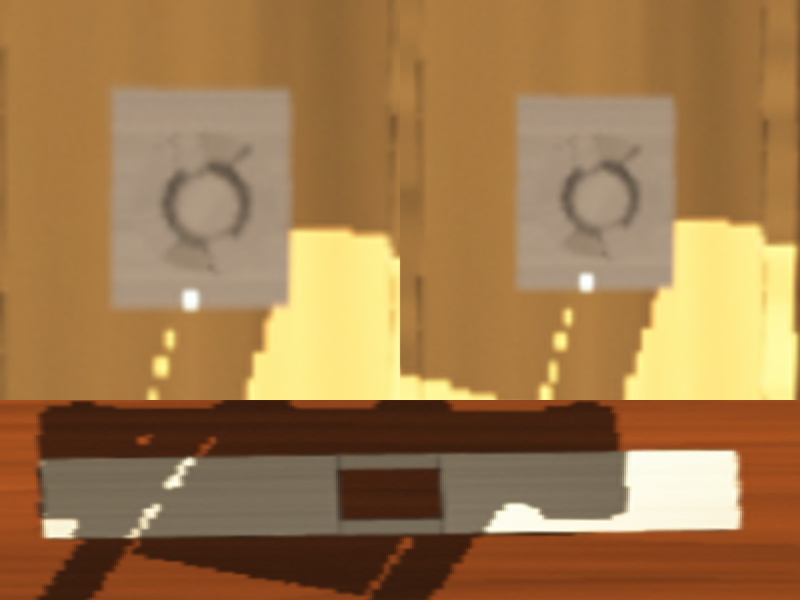

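The post top is a clean 36×44 mm rectangle centred at (603.2, −148.3), and the pilot circle agrees. The bar is at (433.7, −126.9), yawed about +1.5°, with its square hole in the middle. It is the only bar with a hole.

```bash
cat >> h.py <<'E'
SX,SY=603.3,-148.1
E
python3 - <<'E'
from h import *
q=down(.027); p=[433.7,-126.9]
arm.command_gripper(66); arm.move_pose(p+[90],q); 
hit=arm.move_straight(p+[2.5],rate=90,until_force=10); print(hit,arm.current_ee_pos().round(1))
if not hit:
    arm.command_gripper(0); print("gap",arm.current_finger_gap(),arm.current_ee_pos().round(2))
    if 45<arm.current_finger_gap()<51:
        arm.move_straight(p+[130],q,rate=120); print("gap",arm.current_finger_gap(),arm.current_force().round(1),arm.current_moment().round(2))
        arm.move_pose([SX,SY,130],down(0)); arm.dwell(.3); print(arm.current_ee_pos().round(1))
        hit=arm.move_straight([SX,SY,72.3],rate=40,until_force=6); print(hit,arm.current_ee_pos().round(2),arm.current_force().round(1),arm.current_moment().round(2))
f=grab("side"); cv2.imwrite("pics/s5.png",cv2.resize(f["image"][110:240,230:380],None,fx=4,fy=4,interpolation=cv2.INTER_CUBIC)[:,:,::-1])
print(arm.current_time_s())
E
```

```text
False [ 434.3 -127.2    3.1]
gap 47.672828092452356 [ 433.87 -127.01    2.86]
gap 47.59353214823372 [ 0.1  0.9 -2.2] [-0.04 -0.08  0.02]
[ 602.6 -148.1  130.4]
False [ 603.6  -148.17   72.95] [-2.1  0.5  2. ] [ 0.03  0.19 -0.04]
41.9083
```

View pics/s5.png

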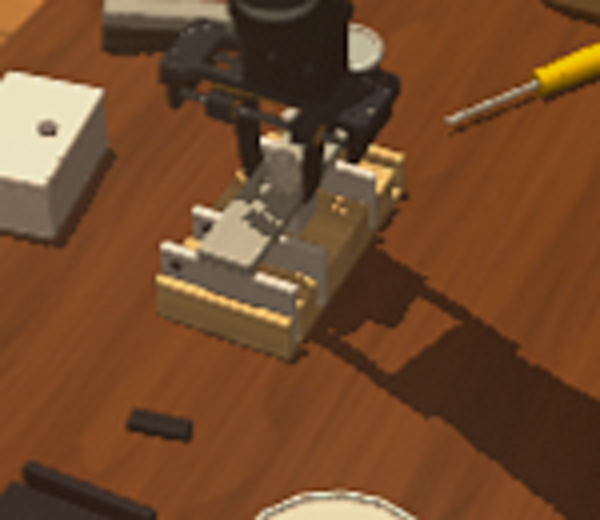

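The bar lies across the phones on the shoulder: TCP 72.95 minus grip offset 2.86 puts its underside at about 70 mm. I'll release it and look at the nut.

```bash
python3 - <<'E'
from h import *
arm.command_gripper(66); arm.move_straight([SX,SY,160],rate=150)
arm.move_pose([680,-140,215],Q); arm.dwell(.3); b=grab("wrist","wB5")
arm.move_pose([515,170,215],Q); arm.dwell(.3); f=grab("wrist","wN")
r=rect(f,360,480,100,240,73,.25); rb=rect(b,553,653,-270,-30,82,.5)
h=cv2.cvtColor(r,cv2.COLOR_RGB2HSV); print(r.shape,rb.shape, arm.current_time_s())
np.save("pics/rN.npy",r)
o=np.zeros((600,800,3),np.uint8); o[:400,:467]=cv2.resize(r,(467,400)); o[400:600,:480]=rb
cv2.imwrite("pics/c6.png",o[:,:,::-1])
E
```

```text
(480, 560, 3) (200, 480, 3) 46.6
```

View pics/c6.png

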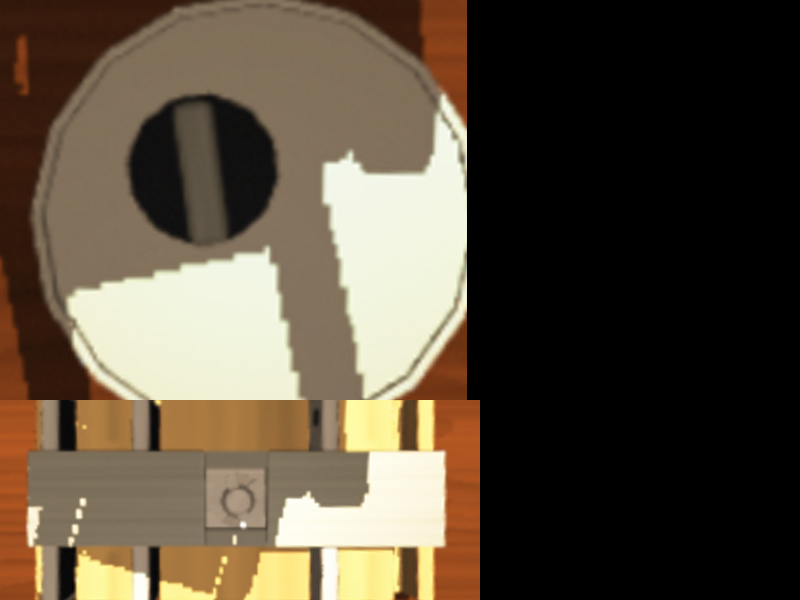

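The bar is seated with the square key showing inside its hole. The nut is on the tray with its wing from (194,100) to (209,240) in the rectified crop. I'll measure the wing, centre the nut lengthwise with a light pinch, then grip across the wing.

```bash
python3 - <<'E'
from h import *
r=np.load("pics/rN.npy"); h=cv2.cvtColor(r,cv2.COLOR_RGB2HSV)
dark=(h[...,2]<48).astype(np.uint8); hull=cv2.convexHull(max(cv2.findContours(dark,0,2)[0],key=cv2.contourArea))
print("hub",box(cv2.fillConvexPoly(np.zeros_like(dark),hull,1),480,240,.25))
hm=cv2.erode(cv2.fillConvexPoly(np.zeros_like(dark),hull,1),np.ones((5,5)))
w=((h[...,2]>60)&(hm>0)).astype(np.uint8); w=cv2.morphologyEx(w,cv2.MORPH_OPEN,np.ones((9,9)))
c=max(cv2.findContours(w,0,1)[0],key=cv2.contourArea); (u,v),(a,b),an=cv2.minAreaRect(c)
vx,vy=cv2.fitLine(c,cv2.DIST_L2,0,.01,.01).ravel()[:2]; yaw=np.arctan2(-vx,-vy); yaw=(yaw+np.pi/2)%np.pi-np.pi/2
P=np.array([480-v/4,240-u/4]); print("wing",P,a/4,b/4,an,"yaw deg",np.degrees(yaw))
f=grab("wrist"); r2=rect(f,360,480,100,240,73,.25); print("moved?",np.abs(r2.astype(int)-r).mean())
np.save("pics/nut.npy",[*P,yaw])
E
```

```text
hub [429.79 179.38  43.08  43.6   85.24]
wing [428.80548096 180.05335236] 40.61701202392578 10.984270095825195 82.50414276123047 yaw deg 7.7372518
moved? 1.1516369047619048
```

```bash
python3 - <<'E'
from h import *
x,y,yaw=np.load("pics/nut.npy"); yaw=np.radians(7.6)
arm.command_gripper(70); arm.move_pose([x,y,110],down(yaw))
if arm.move_straight([x,y,57],rate=60,until_force=6): print("contact",arm.current_ee_pos())
else:
    arm.command_gripper(0); print("len gap",arm.current_finger_gap(),arm.current_ee_pos().round(2))
    arm.command_gripper(70); arm.move_straight([x,y,85],rate=80)
    arm.command_gripper(34); q=down(yaw+np.pi/2); arm.move_pose([x,y,85],q)
    if arm.move_straight([x,y,54.5],rate=60,until_force=6): print("contact2",arm.current_ee_pos())
    else:
        arm.command_gripper(0); print("gap",arm.current_finger_gap(),arm.current_ee_pos().round(2),R.from_quat(arm.current_eef_rot()).as_euler("xyz",degrees=True).round(2))
        arm.move_straight([x,y,185],rate=120); arm.dwell(.3); print(arm.current_finger_gap(),arm.current_force().round(2),arm.current_moment().round(3))
f=grab("side"); cv2.imwrite("pics/s7.png",cv2.resize(f["image"][130:280,230:400],None,fx=3.5,fy=3.5,interpolation=cv2.INTER_CUBIC)[:,:,::-1])
print(arm.current_time_s())
E
```

```text
len gap 43.419315047109215 [428.82 180.05  57.13]
contact2 [427.51033012 179.67399146  52.76678122]
53.9
```

View pics/s7.png

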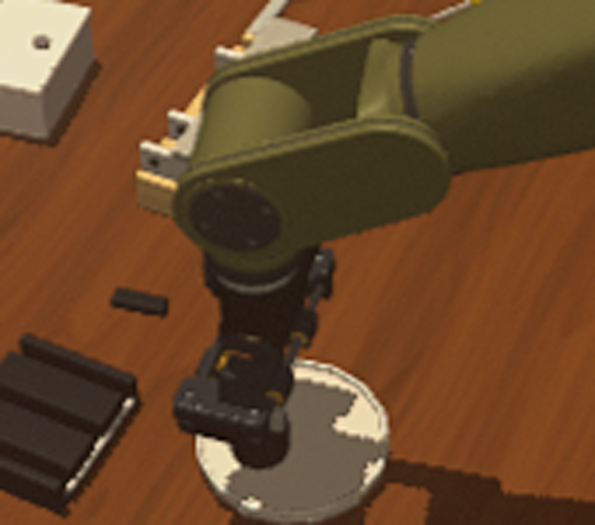

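The arm overshot slightly and the finger tips touched the hub top at about 52.8 mm. The wing is between the fingers, so I'll back up 3 mm and grip.

```bash
python3 - <<'E'
from h import *
x,y,_=np.load("pics/nut.npy"); yaw=np.radians(7.6); q=down(yaw+np.pi/2)
arm.move_straight([x,y,56.5],q,rate=20); arm.dwell(.3); print(arm.current_ee_pos().round(2),arm.current_force().round(2))
arm.command_gripper(0); arm.dwell(.2); print("gap",arm.current_finger_gap(),arm.current_ee_pos().round(2))
arm.move_straight([x,y,185],rate=100); arm.dwell(.4); print(arm.current_finger_gap(),arm.current_force().round(2),arm.current_moment().round(3))
f=grab("side"); cv2.imwrite("pics/s8.png",cv2.resize(f["image"][130:280,230:400],None,fx=3.5,fy=3.5,interpolation=cv2.INTER_CUBIC)[:,:,::-1])
f=grab("wrist","wH")
arm.move_pose([SX,SY,185],down(0)); arm.dwell(.4); print(arm.current_time_s(),arm.current_ee_pos().round(2),arm.current_joint_pos().round(2),arm.current_force().round(2))
E
```

```text
[428.71 180.03  56.38] [ 0.23 -0.51  0.17]
gap 11.724952024193994 [428.81 180.05  56.49]
11.661136222972075 [-0.96 -0.3  -0.82] [ 0.094 -0.185  0.008]
58.9917 [ 603.33 -147.65  185.17] [-0.33  0.08  1.75 -0.    1.31 -0.33] [-0.23  0.2  -1.7 ]
```

View pics/s8.png

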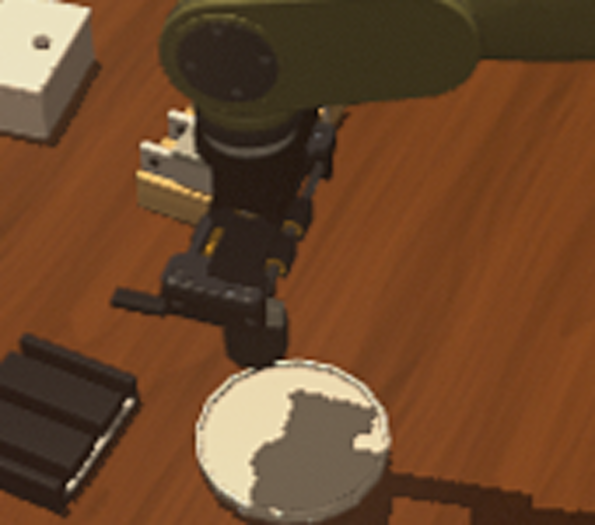

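The nut hangs upright in the grip. I'll lower it onto the stud; crown contact should come at TCP z≈136.5.

```bash
python3 - <<'E'
from h import *
arm.move_straight([SX,SY,150],down(0),rate=80); arm.dwell(.3)
hit=arm.move_straight([SX,SY,134],down(0),rate=12,until_force=4)
print(hit,arm.current_ee_pos().round(2),arm.current_force().round(2),arm.current_moment().round(3),arm.current_finger_gap(),arm.current_time_s())
f=grab("side"); cv2.imwrite("pics/s9.png",cv2.resize(f["image"][110:230,230:380],None,fx=4,fy=4,interpolation=cv2.INTER_CUBIC)[:,:,::-1])
E
```

```text
True [ 603.25 -148.07  136.24] [-0.02 -0.09  4.12] [-0.058 -0.08  -0.041] 11.872987670329843 60.9417
```

The nut is on the crown at 136.2. Next: turn counter-clockwise and probe for the drop.

```bash
python3 - <<'E'
from h import *
D=np.radians; st=lambda:(arm.current_ee_pos().round(2),arm.current_force().round(1),arm.current_moment().round(2))
for a in (15,30,45,58): arm.move_pose([SX,SY,136],down(D(a)))
print(a,*st())
for a in range(62,81,3):
    arm.move_pose([SX,SY,136],down(D(a))); arm.dwell(.15)
    hit=arm.move_straight([SX,SY,124],rate=15,until_force=6); p=arm.current_ee_pos(); print(a,hit,*st())
    if p[2]<132: break
    arm.move_straight([SX,SY,136],rate=30)
print(arm.current_time_s(),arm.current_finger_gap(),np.degrees(2*np.arctan2(*arm.current_eef_rot()[[1,0]])))
E
```

```text
58 [ 602.87 -147.99  135.23] [-0.4  0.1 -0.2] [ 0.02 -0.2  -0.02]
62 True [ 603.42 -148.04  127.13] [0.6 0.  3.6] [ 0.03 -0.11  0.02]
63.4083 11.844053425156657 61.98255683725222
```

It dropped: TCP 127.1 puts the nut at about 90.6 mm, within 88–92. Now I'll turn clockwise, following the lead with force feedback on z.

```bash
cat >> h.py <<'E'
D=np.radians
def turn(a0,a1,z,step=6,mmax=9,pitch=20/360):
    "turn clockwise from a0 to a1 deg, following in z by force"
    a=a0;k=0
    while a>a1:
        s=min(step,a-a1); a-=s; F=arm.current_force()[2]
        z+= -pitch*s if F<4 else (.3 if F>9 else 0)
        arm.move_pose([SX,SY,z],down(D(a))); k+=1
        F=arm.current_force();M=arm.current_moment()
        if k%4==0 or abs(M[2])>.5: print(a,round(z,2),arm.current_ee_pos().round(2),"F",F.round(1),"M",M.round(2),round(arm.current_finger_gap(),2))
        if np.linalg.norm(F)>40 or abs(M[2])>mmax: print("stop"); break
    return a,z
E
python3 - <<'E'
from h import *
print(turn(62,-90,127.1)); print(arm.current_time_s())
E
```

```text
38 125.77 [ 603.26 -148.17  125.8 ] F [ 0.5 -0.6  2.5] M [-0.06 -0.16 -0.05] 11.67
14 124.43 [ 603.24 -148.11  124.45] F [-0.5 -1.2  2.8] M [-0.08 -0.14 -0.04] 11.88
-10 123.1 [ 603.22 -148.08  123.08] F [-0.3  0.   2.8] M [-0.06 -0.03 -0.01] 11.92
-34 121.77 [ 603.3  -148.09  121.82] F [-0.5 -1.1  2.1] M [-0.   -0.04  0.03] 11.93
-58 120.43 [ 603.35 -148.14  120.49] F [ 0.4 -0.3  2. ] M [ 0.02 -0.04  0.01] 11.63
-82 119.1 [ 603.33 -148.17  119.12] F [-1.1 -0.6  2.7] M [-0.03 -0.03  0.02] 11.54
(-90, 118.65555555555567)
69.9083
```

Threading tracks the lead exactly, with the nut now at about 82 mm on the bar. I'll regrip half a turn back and run it tight.

```bash
python3 - <<'E'
from h import *
z=118.6
arm.command_gripper(34); arm.move_straight([SX,SY,146],rate=100)
arm.move_pose([SX,SY,146],down(D(90))); arm.dwell(.3)
f=grab("wrist","wT")
hit=arm.move_straight([SX,SY,119],rate=50,until_force=8); print(hit,arm.current_ee_pos().round(2))
arm.command_gripper(0); arm.dwell(.2); print("gap",arm.current_finger_gap(),arm.current_ee_pos().round(2),arm.current_moment().round(2),arm.current_time_s())
if 10<arm.current_finger_gap()<14: print(turn(90,0,arm.current_ee_pos()[2],mmax=.9))
print(arm.current_time_s())
E
```

```text
False [ 603.33 -148.1   118.89]
gap 12.114439160712308 [ 603.46 -148.16  119.25] [ 0.04 -0.17 -0.02] 75.35
66 118.25 [ 603.79 -148.28  119.1 ] F [-0.7 -0.5  5. ] M [-0.04  0.03  0.01] 11.64
42 118.25 [ 603.6  -148.43  119.02] F [-0.5 -1.9  5.1] M [-0.15  0.19 -0.19] 11.69
24 118.25 [ 603.39 -148.11  118.93] F [-1.9 -0.3  6.6] M [0.   0.26 0.57] 12.31
18 118.25 [ 603.58 -148.29  118.94] F [-1.5 -1.9  5.5] M [-0.16  0.06  0.72] 13.61
12 118.25 [ 603.4  -148.04  118.98] F [-1.6 -1.   5.3] M [0.   0.26 0.92] 14.61
stop
(12, np.float64(118.25152702942644))
78.6
```

```bash
python3 - <<'E'
from h import *
arm.dwell(.5); print(arm.current_moment().round(2),arm.current_finger_gap(),np.degrees(2*np.arctan2(*arm.current_eef_rot()[[1,0]])))
a,z=turn(12,0,118.25,step=3,mmax=1.3)
print(np.degrees(2*np.arctan2(*arm.current_eef_rot()[[1,0]])))
arm.dwell(.5); print(a,arm.current_moment().round(2),arm.current_finger_gap())
E
```

```text
[-0.04  0.19  0.9 ] 14.499025756204475 12.414506293032275
9 118.25 [ 603.38 -148.07  118.98] F [-1.2 -0.4  6. ] M [0.02 0.29 0.93] 14.92
6 118.25 [ 603.53 -148.45  118.95] F [-0.9 -0.9  5. ] M [-0.21  0.11  0.82] 15.63
3 118.25 [ 603.52 -148.44  118.97] F [-1.6 -1.2  5.4] M [-0.21  0.16  1.11] 16.45
0 118.25 [ 603.83 -148.85  119.01] F [ 0.1 -3.3  5.4] M [-0.67 -0.04  0.92] 17.39
0.33140567321070824
0 [-0.59 -0.02  0.91] 17.302748936742496
```

```bash
python3 - <<'E'
from h import *
arm.command_gripper(36); arm.move_straight([SX,SY,119.5],down(D(16)),rate=2); arm.dwell(.3)
arm.command_gripper(0); arm.dwell(.3); print("gap",arm.current_finger_gap(),arm.current_moment().round(2),np.degrees(2*np.arctan2(*arm.current_eef_rot()[[1,0]])),arm.current_ee_pos().round(2))
a,z=turn(16,4,118.6,step=2,mmax=1.2)
for _ in range(3): arm.dwell(.3); print(a,arm.current_moment().round(2),arm.current_finger_gap(),np.degrees(2*np.arctan2(*arm.current_eef_rot()[[1,0]])))
print(arm.current_time_s())
E
```

```text
gap 11.913759271139044 [ 0.02 -0.37  0.49] 16.01528722772866 [ 603.46 -148.06  119.51]
14 118.49 [ 603.5  -148.1   119.46] F [-1.   1.   5.5] M [0.22 0.11 0.6 ] 12.89
12 118.49 [ 603.52 -148.1   119.49] F [-1.4  0.7  4.8] M [0.23 0.08 0.83] 13.36
10 118.49 [ 603.61 -148.38  119.47] F [-1.6  0.9  4.9] M [0.04 0.06 0.76] 14.18
8 118.49 [ 603.62 -148.38  119.5 ] F [-0.6  0.4  5.8] M [0.07 0.09 1.  ] 14.3
6 118.49 [ 603.76 -148.72  119.51] F [-1.1 -0.3  5.1] M [-0.16  0.02  0.91] 15.28
4 118.49 [ 603.77 -148.71  119.49] F [-1.2 -0.1  5.3] M [-0.08  0.03  1.1 ] 15.45
4 [-0.21  0.01  1.15] 15.761285688211418 4.141702236922693
4 [-0.13 -0.01  1.15] 15.632150890691168 4.1404505824007884
4 [-0.16  0.    1.12] 15.279960312934586 4.141546137517851
85.2667
```

The nut resists at once at the stop (over 0.6 up to 1.1 N m) and no longer turns, so it is tight. I'll release, retreat and check.

```bash
python3 - <<'E'
from h import *
arm.command_gripper(40); arm.move_straight([SX,SY,200],rate=120)
arm.move_pose([690,-140,230],Q); arm.dwell(.4); b=grab("wrist","wE")
arm.move_pose([420,-420,300],Q); arm.dwell(.4); s=grab("side","sE"); t=grab("top","tE")
rb=rect(b,520,680,-280,-20,82,.65); 
o=np.zeros((600,800,3),np.uint8)
o[:len(rb),:rb.shape[1]]=rb
k=cv2.resize(s["image"][110:220,240:370],None,fx=3,fy=3,interpolation=cv2.INTER_CUBIC); o[:k.shape[0],408:408+min(390,k.shape[1])]=k[:,:390]
k=cv2.resize(t["image"][110:250,185:525],None,fx=1.9,fy=1.9,interpolation=cv2.INTER_CUBIC); o[334:334+k.shape[0],:k.shape[1]]=k[:266]
cv2.imwrite("pics/end.png",o[:,:,::-1]); print(arm.current_time_s())
E
```

```text
90.4667
```

View pics/end.png

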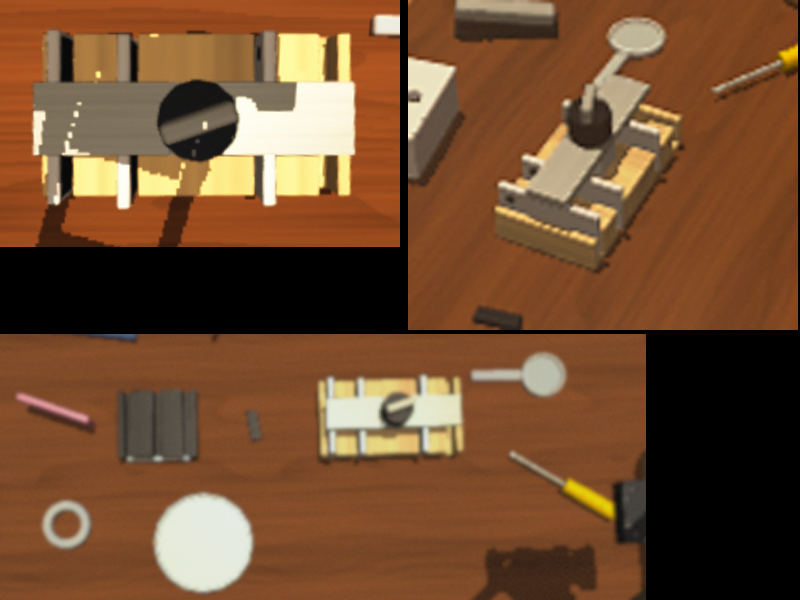

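The final views show three phones standing in the carrier, the bar flat across them with the nut on top, the rack empty and everything else in place. I'm handing the job in.

```bash
python3 -c "
from plant import arm
arm.job_done(); print(arm.current_time_s())"
```

```text
the job is handed in; nothing more can be done
the job is handed in; nothing more can be done
```

The job is done and handed in at about 90 s of the 208 s allowed.

- **Phones:** All three silver phones were in the rack. I moved them to carrier slots 3, 2 and 1. Each stopped within about 0.4 mm of its pick-up height, so they stand on the slot floor.
- **Lock bar:** It went over the stud onto the shoulder, with its underside at about 70 mm. The square key was visible inside its hole.
- **Wing nut:** I set it on the crown with its wing in line with the bar and turned it counter-clockwise. It dropped at about 62° (about 67° was expected), to about 90.6 mm. I then ran it clockwise with one regrip onto the bar.
- **Tightness:** The nut came to a firm stop at about 82 mm, and the torque held at 0.9–1.1 N m. The wing turned slightly inside the grip there. A second grip met the stop again straight away.

The last pictures show the phones, bar and nut in place, and the rack and tray empty. The other items in those views were where they started. The wing rests about 17° off the bar line. That makes the run-down from the drop about 225–230° against the stated "about 235°", but the stop was firm.

The fingers touched the top of the nut's hub lightly once before gripping it, and it did no harm.

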